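# Latch the medicine transport case

## Robot

A 7-joint arm with a two-finger parallel gripper is mounted at the origin on the work surface. World frame = base frame: x ahead of the robot, y to its left, z up, the work surface at z = 0. Lengths are in mm, angles in rad, forces in N, time in s.
With the tool pointing down it reaches from about 400 to 850 mm from the base axis. Payload 10.4 kg.
Tool frame: the origin (TCP) lies on the mounting face of the last link; the fingertips stand 182 mm ahead of it and the grasp point (between the pads) lies 164 mm ahead of it; z points along the fingers, y is the line along which they close (so a half turn about z gives the same grasp; the last joint's range is limited). The gripper opens to 87 mm and grips with 3 to 60 N. Pads are 19 mm wide; open, the fingers measure 117 mm over their backs; the gripper's body (75 mm by 190 mm) begins 51 mm behind the grasp point.
Start: joints at [1.161, 0.332, -0.065, 1.46, 0.022, 1.35, -0.088], TCP at [235.781, -578.826, 404.776] pointing down, gripper open.
Joint ranges: [-2.6, 2.6], [-0.5, 2.12], [-1.47, 1.34], [0.16, 2.42], [-1.27, 4.41], [0.06, 2.06], [-2.6, 2.6]. Speed limits (rad/s): [2.22, 2.22, 2.79, 2.79, 3.14, 3.14, 3.14].

## Interface

Orientations are given as a unit quaternion [w, x, y, z].
In Python, from bench import get_obs, snapshot, get_calibration, finish_job gives the robot as it stands. The module is installed in compiled form; this text tells all that it offers.
- The arm moves only by the tool arm_command, never from a script. Its argument "increments" is a list of rows, each a list of 7 numbers: the gripper command: -1 is shut, 1 is fully open, values between are in proportion, then the shift along the tool's x, y, z in cm, then the turn, a rotation vector about the tool's x, y, z in degrees. A call has exactly 10 rows; each row shifts and turns the commanded pose from where the row before left it, along the tool's axes as they then stand; what a row does not reach is not made up. A row lasts 1/10 s, in which the tool goes at most 50 mm and 8.59 degrees, less where a joint would pass 70% of its speed; a pose out of reach is approached as far as the arm can. A call with a gripper value outside its range is refused whole. The fingers move at their own pace and stop on an object; "grip_force" is the grip in N (left out, the last holds). Time passes only in rows, so rows that do not move let the fingers close, or fill a call up. It gives the time, the measured TCP pose, the force, the opening and the grip force at its end, in the units of the state.
- get_obs(): the state, without advancing time (a new reading comes with each control period).
- snapshot(name): name is "scene" or "top"; returns (picture, depth): 400x640x3 uint8, red, green, blue; 400x640 float32, mm along the optical axis (not along the pixel's ray), 0 where there is no reading.
- get_calibration(name): a dict with "fov_y" (degrees; the focal length in pixels is half the picture's height over the tangent of half this angle, whatever the lens; pixels are square), "cx", "cy" (the principal point, pixels), "extrinsics" (4x4, takes a point from camera to world coordinates). Camera axes: x right, y down, z forward; pixel columns grow to the right and rows downward; lengths in mm; the calibration is good to about 2 mm. A picture is of the moment at which its call begins. get_calibration takes no time and is no camera call.
- finish_job(): hands the job in; it is judged then, once.
The state is a dict: "time_s": time; "joints": joint angles; "qvel": joint speeds; "joint_efforts": joint torques, N m; "eef_pos": TCP position; "ee_rot": TCP orientation; "contact_force": force on the tool from outside, world axes, zero at the start; "ft_torque": the same for the moment, N m; "width": finger opening in mm; "grip_force": force on a finger pad.
Only numpy, scipy, OpenCV 4.12 (cv2) and the standard library are available. Lean on these libraries where they do the work, as an engineer would, in place of code of your own. Each camera call takes 0.05 s, during which the arm holds its last target. There are 200 camera calls.

## Task

Close up the medicine transport case for the courier: shut its lid, hook the latch's claw over the keeper on the lid, and swing the red lever down over centre and press it fully home, so that the lid is drawn down on its seal. Work by feel: never press or squeeze the lid or the lever with more than about 25 N (2.5 kg), and leave everything else on the counter where it stands.

Things in the scene. Friction and masses are not known exactly. Their poses are not given: they have to be found in the camera images.
- case: White insulated box with blue corner guards, fixed on the counter: lower shell 220 (its x) by 300 (its y) by 140 mm high. Origin: centre of its underside, z up. The latch face is its -x face (110 mm from the origin); the lid is hinged along the top of its +x face. The draw latch sits in the middle of the latch face (case y = 0).
- lid (a joint): Blue lid, 220 by 300 by 45 mm, 0.6 kg, stiff hinge (stays where it is left; about 1 N on its front edge moves it down). 0 rad = bottomed on the shell; about 0.015 = resting on the uncompressed rubber seal; about 0.006 = drawn down by the latch; grows as it opens. On the seal it resists at about 36 N per mm. Handle, 13 mm high, across the middle of the top; the top within 60 mm of the front edge is bare.
- lid_edge (a point): Middle of the lid's upper front edge (the edge over the latch), 185 mm above the counter when shut.
- keeper (a point): Steel keeper on the lid's front face: a ledge 26 mm wide that opens upward, with an upturned lip 7 mm high and 3 mm thick. Origin: where the centre of the claw's nose bar lies when seated, 5.5 mm out from the lid's face and 10 mm above its lower edge. x points into the lid, z up with the lid. Clear slot between lip and lid face 8 mm; the lip's top is 4.5 mm above the origin.
- lever (a joint): Red-handled lever. 0 = fully home, straight down along the latch face (hard stop); 1.57 = level, straight out; more = up and out (stop 2.4). Dead centre about 0.25. Stiff pivot, 0.55 N m: stays where left. About 13 N, 70 mm from the pivot, draws the lid down, and again squeezes a rubber buffer over the last 0.05. Handle 26 wide, 22 to 89 mm from the pivot; outer face (upper when level) 7 mm off the pivot line.
- lever_pivot (a point): Lever's pivot axis (parallel to case y), 108 mm above the counter, 16 mm out from the latch face.
- lever_end (a point): On the handle's outer face, 78 mm from the pivot.
- claw (a joint): Brass claw, a 12 mm wide strap swinging freely on a pin in the lever 18 mm from the lever's pivot (on the line from pivot to handle end). 2.95 = flopped out onto the lever (stop); it balances upright near claw = lever + 0.08, falls outward at more and in against the lid at less. About 0 when latched.
- claw_nose (a point): Centre of the claw's nose, a brass cross bar 36 mm long (parallel to case y) and 5 mm thick, 61.7 mm from the claw's pin. With claw = lever + 0.17 it is straight above the pin; more swings it outward. It overhangs the lever by 5 mm each side.
- carton_a: Loose medicine carton, yellow and violet stripes, 75 by 120 by 45 mm. Origin: centre of underside.
- carton_b: Loose medicine carton, pink and yellow stripes, 70 by 110 by 40 mm. Origin: centre of underside.
- vial_a: Loose yellow-capped glass vial, 28 mm wide, 53 mm high. Origin: centre of underside.
- vial_b: Loose orange-capped glass vial, 28 mm wide, 53 mm high. Origin: centre of underside.
- cold_pack: Loose blue cold pack, 100 by 160 by 25 mm. Origin: centre of underside.
- logger: Loose white temperature logger, 45 by 75 by 18 mm. Origin: centre of underside.
- sanitiser: Loose clear bottle with blue cap, 60 mm wide, 160 mm high. Origin: centre of underside.

How it is judged (in metres and radians):
On the way, in this order (a step that is already met when the one before it is completed fails the run):
1. the lid is shut down onto its seal, the latch still open (value of joint lid below 0.03 rad and value of joint lever above 0.6 rad), for 0.2 s.
2. the claw's nose is hooked in the keeper, behind its lip, with the lever still up (x of claw_nose in the frame of keeper between -0.003 and 0.007 m and z of claw_nose in the frame of keeper between -0.003 and 0.004 m and value of joint lever above 0.35 rad), for 0.1 s.
At the end, for the whole second after the job is handed in: Lever within 0.02 rad of fully home and still; the claw's nose in the keeper, behind its lip (within 3 mm of its seat in height); the lid drawn down on its seal (joint below 0.010 rad) (value of joint lever below 0.02 rad and value of joint lid below 0.01 rad and x of claw_nose in the frame of keeper between -0.003 and 0.007 m and z of claw_nose in the frame of keeper between -0.003 and 0.003 m and velocity of joint lever between -0.05 and 0.05 rad/s); the robot touches nothing.
It fails at once if the lid or the lever's handle is pressed or squeezed with more than 30 N (contact force between any of the fingers, the arm and lid_shell above 30 N or contact force between any of the fingers, the arm and lever_handle above 30 N or contact force between any of the fingers, the arm and lever_tip above 30 N).
It fails at once if another thing on the counter moved by more than 20 mm (distance of any of carton_a, carton_b, vial_a, vial_b, cold_pack, logger, sanitiser from where it was at the start of the episode above 0.02 m).
It also fails if it takes over 64 s, if anything falls off the work surface, if the arm or the gripper's body presses on something with over 40 N, if the wrist force passes 120 N, or if a joint passes its speed limit or range.

## Working session

There is one attempt and no reset: what is moved stays moved. The work goes in short steps, Python scripts to look and compute and a tool call to move; the robot and the scene stay as the last step left them, time stands still between calls to the robot, and variables do not carry over. Pictures are saved under pics/ and viewed, at most 10 in all, crops included, and the job is handed in when it is done.

Besides the shell and the picture viewer there is one more tool, called after "Emit:" in YAML: its name, and indented under it one key for each argument. arm_command: Moves the arm, as the interface text tells. Its arguments: {"type":"object","properties":{"increments":{"type":"array"},"grip_force":{"type":"number"}},"required":["increments"]}

```bash
mkdir -p pics; cat > h.py <<'E'
import numpy as np, cv2
from bench import *
def cal(n):
    c=get_calibration(n); f=200/np.tan(np.radians(c["fov_y"])/2); return f,c["cx"],c["cy"],np.array(c["extrinsics"])
def cloud(n,d):
    f,cx,cy,E=cal(n); v,u=np.mgrid[0:400,0:640]
    P=np.stack([(u-cx)/f*d,(v-cy)/f*d,d,np.ones_like(d)],-1)@E.T
    return P[...,:3]
def save(n,fn):
    p,d=snapshot(n); cv2.imwrite("pics/"+fn+".png",p[:,:,::-1]); np.savez("pics/"+fn+".npz",p=p,d=d,P=cloud(n,d)); return p,d
E
python3 - <<'E'
from h import *
np.set_printoptions(precision=4,suppress=True)
for n in("scene","top"):
    save(n,n+"0"); print(cal(n))
print(get_obs())
E
```

```text
(np.float64(450.9702365872827), 319.0229849090225, 195.1167209961016, array([[  -0.829 ,    0.2986,   -0.4729, 1227.3886],
       [   0.559 ,    0.4151,   -0.7178,  996.6344],
       [  -0.0181,   -0.8594,   -0.511 ,  887.6888],
       [   0.    ,    0.    ,    0.    ,    1.    ]]))
(np.float64(454.16719376985503), 321.35473486032885, 203.09724413813979, array([[   0.0228,   -0.9928,    0.1175,  359.1544],
       [  -0.9997,   -0.0221,    0.0076,  -63.6977],
       [  -0.005 ,   -0.1177,   -0.993 , 1612.9331],
       [   0.    ,    0.    ,    0.    ,    1.    ]]))
{'time_s': 0.1, 'joints': array([ 1.1614,  0.3328, -0.0647,  1.4609,  0.0216,  1.3499, -0.0885]), 'qvel': array([ 0.0006, -0.0016,  0.0017, -0.0025, -0.0002,  0.0028, -0.001 ]), 'joint_efforts': array([  0.0018, -62.4544,   0.0251, -39.0717,  -0.0614,   0.0366,
         0.0001]), 'eef_pos': array([ 235.7317, -578.7157,  404.0538]), 'ee_rot': array([-0.0006,  0.9814,  0.1922, -0.0001]), 'contact_force': array([ 0.2164, -0.5391,  0.0007]), 'ft_torque': array([ 0.0156, -0.0567,  0.0109]), 'grip_force': 0.0, 'width': 86.78749072722903}
```

View pics/scene0.png

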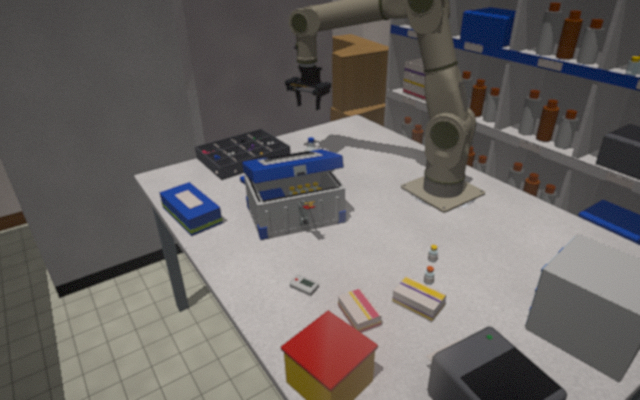

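View pics/top0.png

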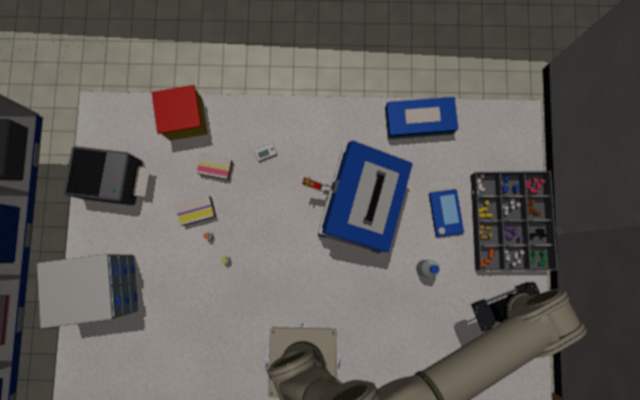

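The scene picture shows the case at about (295,195) with its lid half open and the latch facing the camera at (307,208). In the top picture the case is at (367,195), with the lever sticking out to the left at (315,184), towards world +y.

```bash
python3 - <<'E'
from h import *
np.set_printoptions(precision=1,suppress=True)
a=np.load("pics/scene0.npz"); b=np.load("pics/top0.npz")
A=a["p"][140:250,230:360]; B=b["p"][130:260,290:420]
im=np.vstack([cv2.resize(A,(780,660),interpolation=cv2.INTER_CUBIC)[30:]])
im=np.hstack([cv2.resize(A,(400,338),interpolation=cv2.INTER_CUBIC),cv2.resize(B,(400,400),interpolation=cv2.INTER_CUBIC)[:338]])
cv2.imwrite("pics/z0.png",im[:,:,::-1])
# blue lid top from top view
for n,k in(("top",b),("scene",a)):
    hsv=cv2.cvtColor(k["p"],cv2.COLOR_RGB2HSV); P=k["P"]
    m=((hsv[...,0]>100)&(hsv[...,0]<130)&(hsv[...,1]>120)&(P[...,2]>150)&(P[...,2]<400)).astype(np.uint8)
    r=np.zeros_like(m)
    if n=="top": r[130:260,310:420]=1
    else: r[140:200,235:350]=1
    m&=r
    Q=P[m>0]; print(n,len(Q),Q.min(0),Q.max(0))
    if n=="top":
        c=Q.mean(0); A_=np.c_[Q[:,:2],np.ones(len(Q))]; s=np.linalg.lstsq(A_,Q[:,2],rcond=None)[0]
        res=Q[:,2]-A_@s; g=abs(res)<6; s=np.linalg.lstsq(A_[g],Q[g,2],rcond=None)[0]
        print("plane",s*[1000,1000,1],"tilt",np.degrees(np.arctan(np.hypot(*s[:2]))),"dir",np.degrees(np.arctan2(s[1],s[0])),(Q[:,2]-A_@s).std())
        q=cv2.minAreaRect(np.argwhere(m)[:,::-1].astype(np.float32)); bx=cv2.boxPoints(q); print(bx)
        for u,v in bx:
            f,cx,cy,E=cal(n); d=E[:3,:3]@[(u-cx)/f,(v-cy)/f,1]; o=E[:3,3]
            t=(s[2]+s[:2]@o[:2]-o[2])/(d[2]-s[:2]@d[:2]); print("corner",o+t*d)
    # red lever
    m=((hsv[...,0]<8)|(hsv[...,0]>172))&(hsv[...,1]>130)&(P[...,2]>60)&(P[...,2]<300)
    m2=np.zeros_like(m); 
    if n=="top": m2[165:205,290:340]=1
    else: m2[180:235,285:330]=1
    m=m&m2
    Q=P[m]; print("red",len(Q)); print(np.c_[np.argwhere(m),Q][::2])
    br=(hsv[...,0]>14)&(hsv[...,0]<32)&(hsv[...,1]>90)&m2&(P[...,2]>60); print("brass"); print(np.c_[np.argwhere(br),P[br]])
E
```

```text
top 3982 [ 381.8 -336.6  175.2] [714.6 -60.  255.5]
plane [ 81.8 307.6 235.3] tilt 17.656434327031032 dir 75.10248730053621 6.438199023439779
[[320.9 233.5]
 [348.1 139.6]
 [414.9 158.9]
 [387.7 252.8]]
corner [428.6 -54.  253.8]
corner [ 717.7 -130.6  253.9]
corner [ 677.5 -349.1  183.4]
corner [ 376.4 -263.6  185. ]
red 53
[[181.  311.  605.9 -16.7 139.6]
 [181.  313.  606.2 -23.3 138.4]
 [182.  314.  603.4 -26.6 135.6]
 [182.  316.  605.  -33.  127.2]
 [183.  304.  596.5   5.4 153.3]
 [183.  315.  599.5 -30.  139.4]
 [183.  317.  601.5 -36.4 128.1]
 [184.  305.  593.8   2.2 150. ]
 [184.  315.  598.2 -29.8 127. ]
 [184.  317.  598.  -36.5 129.2]
 [184.  319.  599.1 -43.  123.2]
 [185.  314.  594.  -26.7 132. ]
 [185.  316.  594.6 -33.3 129.5]
 [185.  318.  594.7 -39.9 129.6]
 [185.  320.  596.2 -46.4 121.1]
 [186.  311.  590.3 -16.9 132.8]
 [186.  313.  590.4 -23.5 133. ]
 [186.  315.  590.8 -30.1 131.6]
 [186.  317.  591.3 -36.7 129.7]
 [186.  319.  592.  -43.2 126.1]
 [187.  313.  586.1 -23.8 139.3]
 [187.  315.  587.7 -30.1 130.1]
 [187.  317.  588.8 -36.6 123.8]
 [187.  319.  
[... 7325 characters left out ...]
    2.1  164.2]
 [ 202.   313.   590.7   -4.5  158.1]
 [ 203.   305.   614.4  -13.3  158.6]
 [ 203.   306.   613.9   -8.2  161. ]
 [ 203.   307.   609.7   -9.1  159. ]
 [ 203.   308.   607.7   -6.5  159.6]
 [ 203.   309.   608.    -0.2  162.9]
 [ 203.   310.   601.9   -4.3  158.6]
 [ 203.   311.   601.4    0.8  161. ]
 [ 203.   312.   600.2    4.6  162.5]
 [ 204.   305.  1227.4  996.6  887.7]
 [ 204.   308.   570.6  -66.7  112.1]
 [ 204.   309.   607.7   -0.9  158.8]
 [ 204.   310.   604.5   -0.3  158. ]
 [ 204.   311.   602.2    1.9  158.2]
 [ 204.   312.   600.5    4.8  159.1]
 [ 205.   309.   607.8   -1.   155.2]
 [ 205.   310.   607.6    4.6  158. ]
 [ 205.   311.   604.     4.5  156.6]]
```

View pics/z0.png

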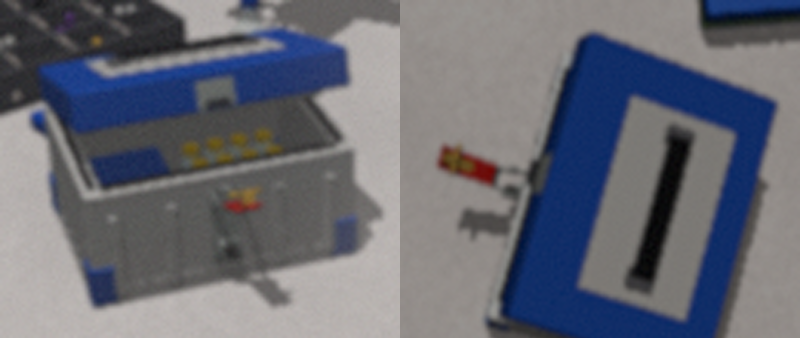

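```bash
python3 - <<'E'
from h import *
np.set_printoptions(precision=2,suppress=True)
a=np.load("pics/scene0.npz"); b=np.load("pics/top0.npz")
P=a["P"]; hsv=cv2.cvtColor(a["p"],cv2.COLOR_RGB2HSV)
yaw=np.radians(-14.9)
for it in range(3):
    yc=np.array([np.cos(yaw),np.sin(yaw)]); n=np.array([-yc[1],yc[0]])  # n = case -x (outward)
    s=P[...,:2]@n; t=P[...,:2]@yc
    m=(P[...,2]>25)&(P[...,2]<105)&(abs(s-80)<12); m[:190]=0; m[:,:235]=0; m[:,350:]=0
    k=np.polyfit(t[m],s[m],1); k=np.polyfit(t[m][abs(s[m]-np.polyval(k,t[m]))<4],s[m][abs(s[m]-np.polyval(k,t[m]))<4],1)
    yaw+=np.arctan(k[0]); print("yaw",np.degrees(yaw),"face s",np.median(s[m]),"t range",np.percentile(t[m],[.5,2,98,99.5]),m.sum())
for k in(a,b):
    P=k["P"];hsv=cv2.cvtColor(k["p"],cv2.COLOR_RGB2HSV); s=P[...,:2]@n; t=P[...,:2]@yc
    red=((hsv[...,0]<8)|(hsv[...,0]>172))&(hsv[...,1]>130); br=(hsv[...,0]>14)&(hsv[...,0]<32)&(hsv[...,1]>90)
    box=(s>95)&(s<220)&(P[...,2]>100)&(P[...,2]<220)&(t>530)&(t<640)
    for nm,q in(("red",red&box),("brass",br&box),("all",box)):
        print(nm,q.sum(),"t",np.percentile(t[q],[1,50,99]),"s",np.percentile(s[q],[1,50,99]),"z",np.percentile(P[...,2][q],[1,50,99]))
        if nm!="brass":
            for lo in range(95,185,10):
                g=q&(s>=lo)&(s<lo+10)
                if g.sum(): print("   ",lo,g.sum(),np.percentile(P[...,2][g],[10,50,90]), t[g].min(),t[g].max())
E
```

```text
yaw -14.872332101092084 face s 72.50306525360999 t range [434.04 439.64 728.62 733.12] 1578
yaw -14.862757144269002 face s 72.27859485488038 t range [434.06 439.53 728.43 733.18] 1559
yaw -14.858042727056475 face s 72.20352426171178 t range [434.07 439.48 728.43 733.2 ] 1551
red 18 t [578.26 587.66 595.96] s [108.53 136.6  166.11] z [124.76 137.37 153.61]
    105 3 [124.79 125.65 126.75] 585.2774874111705 590.1322876873642
    115 1 [128.59 128.59 128.59] 583.020119478219 583.020119478219
    125 4 [132.25 133.58 135.09] 582.7675642530411 595.2480267663526
    135 3 [137.29 137.5  139.58] 584.2629345065657 591.700058997205
    145 3 [143.36 144.39 147.41] 577.539492665029 596.1114526497856
    155 2 [152.17 152.84 153.51] 584.0517613655763 587.6952778262269
    165 2 [152.23 152.7  153.16] 581.7928722902229 594.4525141439951
brass 20 t [573.18 583.58 596.88] s [144.98 154.87 160.1 ] z [155.48 159.08 164.04]
all 66 t [567.8  586.56 596.5 ] s [ 97.71 152.84 166.27] z [110.24 152.06 163.64]
    95 3 [108.89 111.28 114.92] 593.8697524377458 594.35952252912
    105 7 [116.77 124.58 126.37
[... 899 characters left out ...]
 154.06] 574.4189866197504 577.2612837699718
brass 34 t [571.1  581.38 592.71] s [133.73 146.92 158.85] z [137.04 157.55 167.07]
all 166 t [568.2  580.98 594.47] s [ 97.89 133.69 164.04] z [112.21 137.75 166.87]
    95 14 [110.46 116.98 120.3 ] 569.8040605578525 593.6763675785216
    105 25 [121.09 125.9  130.57] 568.6048360344301 593.8451512242794
    115 24 [125.22 129.19 133.37] 570.2758775291285 594.2147295036514
    125 22 [131.9  135.22 138.28] 568.7701142697053 594.9421212224379
    135 26 [137.97 141.09 145.6 ] 568.4311107024903 593.8260880658714
    145 30 [146.21 160.96 165.15] 566.5699787292148 597.1707729491272
    155 25 [146.86 154.79 159.64] 568.7430139972516 593.6524067836875
```

```bash
cat >> h.py <<'E'
from scipy.spatial.transform import Rotation as R
yaw=np.radians(-14.86); YC=np.array([np.cos(yaw),np.sin(yaw),0]); N=np.array([-YC[1],YC[0],0]); Z=np.array([0,0,1.])
def Rt(tilt,flip=False):  # tool y along case y; tilt deg: fingers point toward the case
    r=R.from_matrix(np.c_[N,YC,-Z]); r=r*R.from_euler("z",180,degrees=True) if flip else r
    return r*R.from_euler("y",tilt if flip else -tilt,degrees=True)
def go(s,t,z,tilt=0,off=182,flip=False):
    """point 'off' ahead of TCP to (s,t,z); prints shift (cm) in present tool axes, then turn"""
    o=get_obs(); q=o["ee_rot"]; r0=R.from_quat([q[1],q[2],q[3],q[0]]); r=Rt(tilt,flip)
    tcp=s*N+t*YC+z*Z-off*r.as_matrix()[:,2]; p=o["eef_pos"]
    print("shift cm",np.round(r0.inv().apply(tcp-p)/10,2),"turn deg",np.round(np.degrees((r0.inv()*r).as_rotvec()),1))
def stt(off=182):
    o=get_obs(); q=o["ee_rot"]; r0=R.from_quat([q[1],q[2],q[3],q[0]]); p=o["eef_pos"]+off*r0.as_matrix()[:,2]
    print("t",o["time_s"],"tip s,t,z",np.round([p@N,p@YC,p[2]],1),"err to vertical",np.round(np.degrees((Rt(0).inv()*r0).as_rotvec()),1),"F n,y,z",np.round([o["contact_force"]@N,o["contact_force"]@YC,o["contact_force"][2]],2),"j",np.round(o["joints"],2),"w",round(o["width"],1))
E
python3 -c "
from h import *
go(38,583,290);go(38,583,290,flip=True);stt()"
```

```text
shift cm [ 48.84 -30.42  -6.76] turn deg [ -0.1  -0.  -53. ]
shift cm [ 48.84 -30.42  -6.76] turn deg [-0.00e+00  1.00e-01  1.27e+02]
t 0.1 tip s,t,z [-498.7  376.1  222.1] err to vertical [ 0.1  0.  53. ] F n,y,z [-0.47  0.35  0.  ] j [ 1.16  0.33 -0.06  1.46  0.02  1.35 -0.09] w 86.8
```

Emit:
arm_command:
  increments:
    - [-1,0,0,-4,0,0,0]
    - [-1,0,0,-4,0,0,0]
    - [-1,2.8,-1.7,0,0,0,0]
    - [-1,2.8,-1.7,0,0,0,0]
    - [-1,2.8,-1.7,0,0,0,0]
    - [-1,2.8,-1.7,0,0,0,0]
    - [-1,2.8,-1.7,0,0,0,0]
    - [-1,2.8,-1.7,0,0,0,0]
    - [-1,2.8,-1.7,0,0,0,0]
    - [-1,2.8,-1.7,0,0,0,0]

```text
time_s: 1.1
eef_pos: [392.5, -367.2, 484.5]
ee_rot: [-0.0, 0.981, 0.192, -0.0]
contact_force: [0.4, -0.2, 0.5]
width: 15.4
grip_force: 0.0
```

```bash
python3 -c "
from h import *
go(38,583,280);stt()"
```

```text
shift cm [ 26.34 -16.74   2.25] turn deg [ -0.   0. -53.]
t 1.1 tip s,t,z [-254.2  473.4  302.5] err to vertical [ 0. -0. 53.] F n,y,z [-0.08  0.47  0.45] j [ 0.88  0.12 -0.24  1.55  0.03  1.47 -0.54] w 15.4
```

Emit:
arm_command:
  increments:
    - [-1,3.0,-1.9,0,0,0,0]
    - [-1,3.0,-1.9,0,0,0,0]
    - [-1,3.0,-1.9,0,0,0,0]
    - [-1,3.0,-1.9,0,0,0,0]
    - [-1,3.0,-1.9,0,0,0,0]
    - [-1,3.0,-1.9,0,0,0,0]
    - [-1,3.0,-1.9,0,0,0,0]
    - [-1,3.0,-1.9,0,0,0,0]
    - [-1,2.3,-1.5,0,0,0,0]
    - [-1,0,0,0,0,0,0]

```text
time_s: 2.1
eef_pos: [573.9, -110.3, 484.0]
ee_rot: [-0.001, 0.981, 0.195, -0.0]
contact_force: [-0.9, 0.5, 0.4]
width: 0.2
grip_force: 0.0
```

Emit:
arm_command:
  increments:
    - [-1,0,0,0,0,0,-7]
    - [-1,0,0,0,0,0,-7]
    - [-1,0,0,0,0,0,-7]
    - [-1,0,0,0,0,0,-7]
    - [-1,0,0,0,0,0,-7]
    - [-1,0,0,0,0,0,-7]
    - [-1,0,0,0,0,0,-7]
    - [-1,0,0,0,0,0,-4]
    - [-1,0,0,0,0,0,0]
    - [-1,0,0,0,0,0,0]

```text
time_s: 3.1
eef_pos: [572.3, -115.0, 484.5]
ee_rot: [-0.0, 0.793, 0.609, -0.0]
contact_force: [-0.2, -0.1, -0.2]
width: 0.4
grip_force: 0.0
```

```bash
python3 -c "
from h import *
go(38,583,280);stt()"
```

```text
shift cm [0.24 0.03 2.25] turn deg [-0.   0.  -0.1]
t 3.1 tip s,t,z [ 35.5 582.6 302.5] err to vertical [ 0.  -0.   0.1] F n,y,z [-0.16 -0.16 -0.16] j [ 0.58  0.26 -0.57  1.42  0.14  1.5  -0.24] w 0.4
```

Emit:
arm_command:
  increments:
    - [-1,0,0,1.2,0,0,0]
    - [-1,0,0,1.2,0,0,0]
    - [-1,0,0,1.2,0,0,0]
    - [-1,0,0,1.0,0,0,0]
    - [-1,0,0,0.5,0,0,0]
    - [-1,0,0,0.5,0,0,0]
    - [-1,0,0,0.5,0,0,0]
    - [-1,0,0,0.5,0,0,0]
    - [-1,0,0,0.5,0,0,0]
    - [-1,0,0,0.5,0,0,0]

```text
time_s: 4.1
eef_pos: [572.5, -114.5, 408.5]
ee_rot: [0.0, 0.792, 0.61, 0.0]
contact_force: [1.5, 0.7, 0.5]
width: 0.5
grip_force: 0.7
```

```bash
python3 -c "
from h import *
stt()"
```

```text
t 4.1 tip s,t,z [ 36.2 582.8 226.5] err to vertical [-0.  0. -0.] F n,y,z [1.06 1.3  0.5 ] j [ 0.59  0.29 -0.57  1.54  0.16  1.35 -0.26] w 0.5
```

Emit:
arm_command:
  increments:
    - [-1,0,0,0.5,0,0,0]
    - [-1,0,0,0.5,0,0,0]
    - [-1,0,0,0.5,0,0,0]
    - [-1,0,0,0.5,0,0,0]
    - [-1,0,0,0.4,0,0,0]
    - [-1,0,0,0.4,0,0,0]
    - [-1,0,0,0.3,0,0,0]
    - [-1,0,0,0.2,0,0,0]
    - [-1,0,0,0.1,0,0,0]
    - [-1,0,0,0,0,0,0]

```text
time_s: 5.1
eef_pos: [572.5, -114.6, 374.6]
ee_rot: [-0.0, 0.793, 0.61, -0.0]
contact_force: [-0.6, -0.8, -0.3]
width: 0.2
grip_force: 0.0
```

```bash
python3 -c "
from h import *
stt()"
```

```text
t 5.1 tip s,t,z [ 36.  582.7 192.6] err to vertical [ 0. -0. -0.] F n,y,z [-0.97 -0.36 -0.29] j [ 0.59  0.31 -0.57  1.59  0.17  1.29 -0.27] w 0.2
```

Emit:
arm_command:
  increments:
    - [-1,0,0,0.1,0,0,0]
    - [-1,0,0,0.1,0,0,0]
    - [-1,0,0,0.1,0,0,0]
    - [-1,0,0,0.05,0,0,0]
    - [-1,0,0,0.05,0,0,0]
    - [-1,0,0,0.03,0,0,0]
    - [-1,0,0,0,0,0,0]
    - [-1,0,0,0,0,0,0]
    - [-1,0,0,0,0,0,0]
    - [-1,0,0,0,0,0,0]

```text
time_s: 6.1
eef_pos: [572.5, -114.4, 370.6]
ee_rot: [0.0, 0.792, 0.61, 0.0]
contact_force: [0.2, 1.6, 3.7]
width: 0.5
grip_force: 2.1
```

```bash
python3 - <<'E'
from h import *
stt()
p,d=save("scene","scene1")
P=np.load("pics/scene1.npz")["P"]; hsv=cv2.cvtColor(p,cv2.COLOR_RGB2HSV)
m=(hsv[...,0]>100)&(hsv[...,0]<130)&(hsv[...,1]>120); s=P@N;t=P@YC
for lo in range(-100,80,20):
    g=m&(abs(s-lo-10)<10)&(abs(t-583)<140)&(P[...,2]>170)
    if g.sum()>5: print(lo+10,np.median(P[...,2][g]),g.sum())
cv2.imwrite("pics/z1.png",cv2.resize(p[130:250,230:360],(780,720))[60:660,:,::-1])
E
```

```text
t 6.1 tip s,t,z [ 36.2 582.8 188.6] err to vertical [-0. -0. -0.] F n,y,z [ 1.59 -0.18  3.71] j [ 0.58  0.32 -0.57  1.6   0.17  1.28 -0.27] w 0.5
-90 185.4124598630749 37
-70 185.73172569972934 52
-50 185.82768447793916 52
-30 185.99603132420276 58
-10 186.49417044200248 56
10 186.41098275425446 122
30 187.4109679113301 233
50 187.48877514604857 254
70 183.25719987029981 511
```

View pics/z1.png

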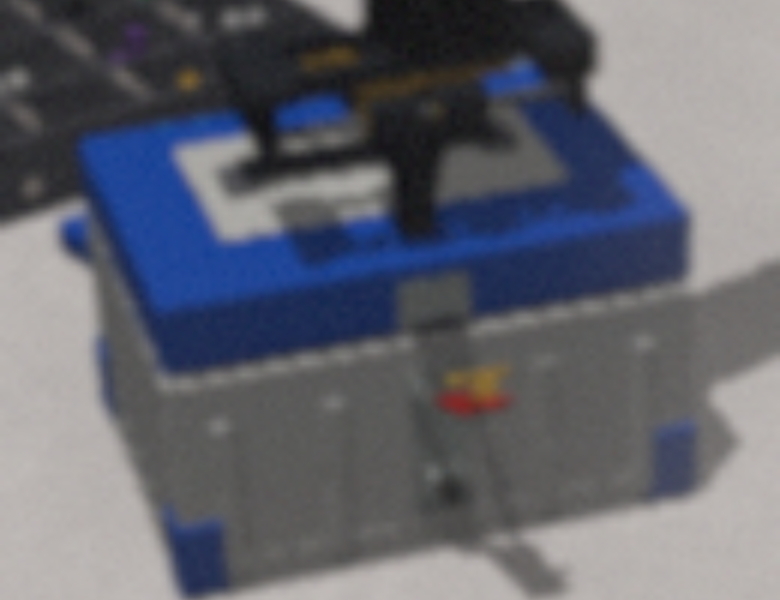

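The lid is shut on its seal: the plane slope is about 0.015 and the force 3.7 N. The lever is still up at about (475,395) in the crop. Next I move above the claw nose to grip its bar ends.

Emit:
arm_command:
  increments:
    - [-1,0,0,-1,0,0,0]
    - [0.3,0,0,-3,0,0,0]
    - [0.3,2,0,-3,0,0,0]
    - [0.3,3,0,0,0,0,0]
    - [0.3,3,0,0,0,0,0]
    - [0.3,3,0,0,0,0,0]
    - [0.3,0.3,0,1,0,0,0]
    - [0.3,0,0,2,0,0,0]
    - [0.3,0,0,2,0,0,0]
    - [0.3,0,0,0,0,0,0]

```text
time_s: 7.15
eef_pos: [600.8, -6.3, 387.7]
ee_rot: [-0.001, 0.793, 0.61, -0.002]
contact_force: [-0.6, -0.3, -0.6]
width: 55.4
grip_force: 0.0
```

```bash
python3 - <<'E'
from h import *
stt(); go(149,582.3,151)
p,d=save("scene","scene2")
P=np.load("pics/scene2.npz")["P"]; hsv=cv2.cvtColor(p,cv2.COLOR_RGB2HSV)
s=P@N;t=P@YC
br=(hsv[...,0]>14)&(hsv[...,0]<32)&(hsv[...,1]>90)&(abs(t-582)<30)&(s>100)&(s<180)&(P[...,2]>140)&(P[...,2]<175)
print(np.round(np.c_[s[br],t[br],P[...,2][br]].mean(0),1),np.percentile(t[br],[2,98]),br.sum())
cv2.imwrite("pics/z2.png",cv2.resize(p[150:240,260:350],(600,600),interpolation=cv2.INTER_CUBIC)[:,:,::-1])
E
```

```text
t 7.15 tip s,t,z [147.6 581.5 205.7] err to vertical [ 0.3 -0.1  0. ] F n,y,z [-0.46 -0.47 -0.62] j [ 0.42  0.35 -0.62  1.52  0.21  1.33 -0.47] w 55.4
shift cm [0.12 0.02 5.47] turn deg [-0.3  0.1 -0. ]
[154.6 585.8 160.8] [578.8644803  594.74086821] 14
```

View pics/z2.png

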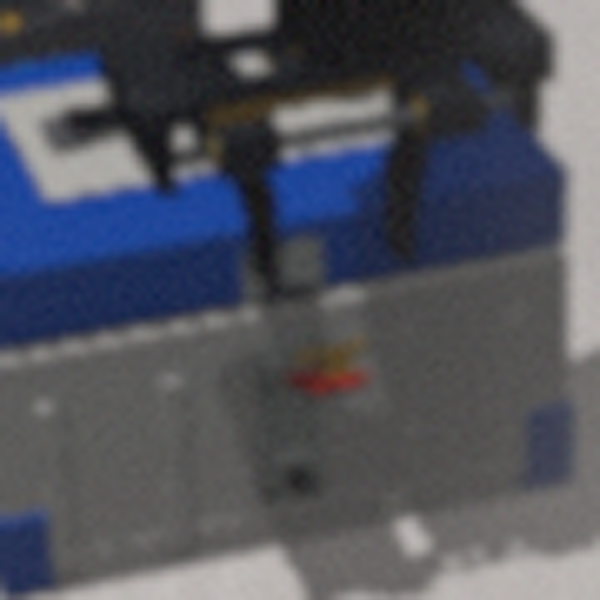

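Both fingers straddle the lever, at about (265,290) and (405,250) in the crop, with the lever at (330,380). I'll descend and grip the nose bar lightly.

Emit:
arm_command:
  increments:
    - [0.3,0.2,0.03,1.5,0,0,0]
    - [0.3,0,0.03,1.5,0,0,0]
    - [0.3,0,0,1.3,0,0,0]
    - [0.3,0,0,1.2,0,0,0]
    - [0.3,0,0,0,0,0,0]
    - [-0.3,0,0,0,0,0,0]
    - [-0.3,0,0,0,0,0,0]
    - [-0.3,0,0,0,0,0,0]
    - [-0.3,0,0,0,0,0,0]
    - [-0.3,0,0,0,0,0,0]
  grip_force: 6

```text
time_s: 8.2
eef_pos: [602.7, -3.4, 335.9]
ee_rot: [0.0, 0.792, 0.61, 0.0]
contact_force: [0.1, 0.2, 2.0]
width: 33.9
grip_force: 6.0
```

```bash
python3 -c "
from h import *
stt()"
```

```text
t 8.2 tip s,t,z [151.3 583.5 153.9] err to vertical [-0.  0. -0.] F n,y,z [0.27 0.08 1.99] j [ 0.41  0.39 -0.61  1.59  0.24  1.23 -0.5 ] w 33.9
```

Emit:
arm_command:
  increments:
    - [-0.3,-0.41,0,-0.37,0,0,0]
    - [-0.3,-0.41,0,-0.32,0,0,0]
    - [-0.3,-0.46,0,-0.29,0,0,0]
    - [-0.3,-0.47,0,-0.25,0,0,0]
    - [-0.3,-0.5,0,-0.2,0,0,0]
    - [-0.3,-0.51,0,-0.17,0,0,0]
    - [-0.3,-0.53,0,-0.11,0,0,0]
    - [-0.3,-0.53,0,-0.08,0,0,0]
    - [-0.3,-0.54,0,-0.02,0,0,0]
    - [-0.3,0,0,0,0,0,0]

```text
time_s: 9.2
eef_pos: [591.2, -46.9, 353.5]
ee_rot: [0.0, 0.793, 0.609, -0.0]
contact_force: [-0.3, 0.5, 2.8]
width: 34.4
grip_force: 6.0
```

```bash
python3 - <<'E'
from h import *
stt()
p,d=save("scene","scene3")
cv2.imwrite("pics/z3.png",cv2.resize(p[150:240,260:350],(600,600),interpolation=cv2.INTER_CUBIC)[:,:,::-1])
E
```

```text
t 9.2 tip s,t,z [106.2 583.4 171.5] err to vertical [ 0.  -0.   0.1] F n,y,z [ 0.43 -0.41  2.79] j [ 0.49  0.36 -0.6   1.59  0.21  1.26 -0.41] w 34.4
```

View pics/z3.png

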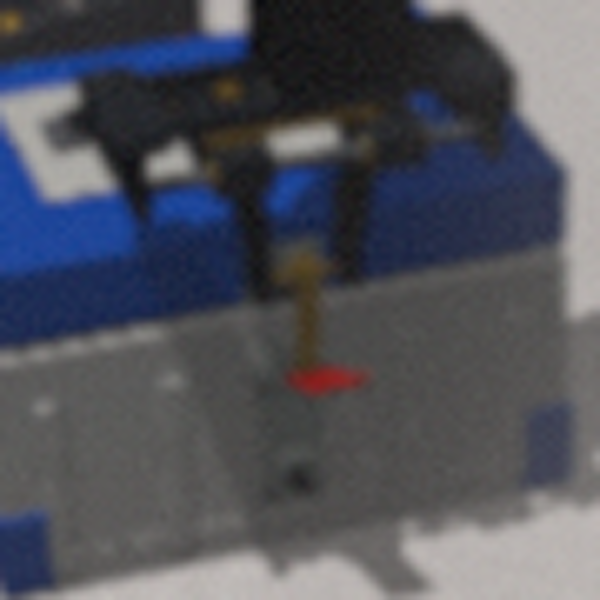

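The claw stands upright between the fingers, with its nose bar at about (300,265) in the crop. I'll carry it inward past balance and release it.

Emit:
arm_command:
  increments:
    - [-0.3,-0.5,0,0.02,0,0,0]
    - [-0.3,-0.5,0,0.05,0,0,0]
    - [-0.3,-0.5,0,0.1,0,0,0]
    - [-0.3,-0.1,0,0,0,0,0]
    - [0.3,0,0,0,0,0,0]
    - [0.3,0,0,0,0,0,0]
    - [0.3,0,0,0,0,0,0]
    - [0.3,0,0,-2,0,0,0]
    - [0.3,0,0,-4,0,0,0]
    - [0.3,0,0,-4,0,0,0]

```text
time_s: 10.25
eef_pos: [586.9, -60.8, 452.5]
ee_rot: [-0.001, 0.792, 0.61, -0.001]
contact_force: [0.3, -0.1, 1.0]
width: 56.3
grip_force: 0.0
```

```bash
python3 - <<'E'
from h import *
stt()
go(158,582.5,190,tilt=30)
p,d=save("scene","scene4")
cv2.imwrite("pics/z4.png",cv2.resize(p[150:240,260:350],(600,600),interpolation=cv2.INTER_CUBIC)[:,:,::-1])
E
```

```text
t 10.25 tip s,t,z [ 91.7 582.6 270.5] err to vertical [ 0.1 -0.  -0.1] F n,y,z [-0.06  0.31  0.99] j [ 0.51  0.29 -0.6   1.46  0.16  1.45 -0.35] w 56.3
shift cm [15.73 -0.   10.49] turn deg [ -0.1 -30.    0.1]
```

View pics/z4.png

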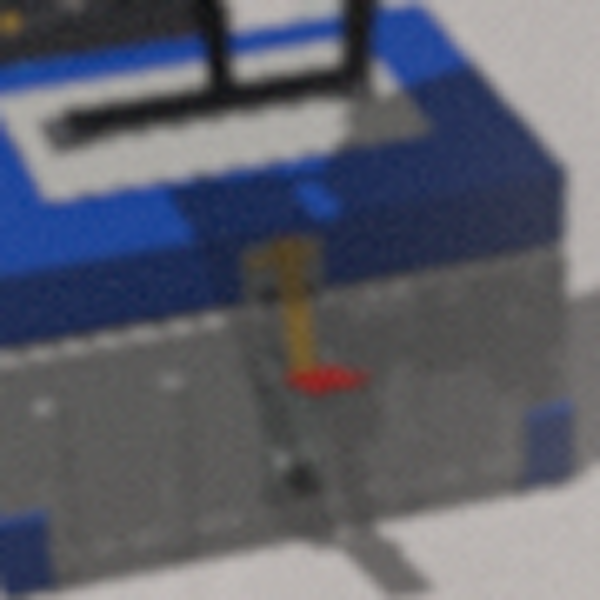

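The claw now leans against the lid just above the keeper, with its nose at about (290,250) in the crop. Next I retreat outward, close the fingers and tilt the tool.

Emit:
arm_command:
  increments:
    - [-1,3.2,0,0,0,0,0]
    - [-1,3.2,0,0,0,0,0]
    - [-1,3.2,0,0,0,0,0]
    - [-1,3.2,0,1,0,0,0]
    - [-1,2.9,0,3,0,-6,0]
    - [-1,0,0,3,0,-6,0]
    - [-1,0,0,2,0,-6,0]
    - [-1,0,0,0,0,-6,0]
    - [-1,0,0,0,0,-6,0]
    - [-1,0,0,0,0,0,0]
  grip_force: 20

```text
time_s: 11.3
eef_pos: [625.3, 85.2, 361.2]
ee_rot: [0.158, 0.764, 0.59, -0.206]
contact_force: [-0.1, -0.2, 0.4]
width: 0.8
grip_force: 0.0
```

```bash
python3 - <<'E'
from h import *
stt()
go(157,582.5,158,tilt=30)
E
```

```text
t 11.3 tip s,t,z [151.4 582.6 203.8] err to vertical [  0.1 -30.1  -0.2] F n,y,z [-0.25 -0.05  0.37] j [ 0.05  0.52 -0.52  1.4   0.64  1.66 -0.78] w 0.8
shift cm [2.74 0.   3.68] turn deg [-0.   0.1  0.2]
```

```bash
cat >> h.py <<'E'
PIV=np.array([88.5,108.])
def tipfor(phi,r=72,tilt=30,hw=9.5):
    f=np.radians(phi);a=np.radians(tilt); u=np.array([np.cos(f),np.sin(f)]); w=np.array([-np.sin(f),np.cos(f)])
    c=PIV+r*u+7*w; x=np.array([np.cos(a),-np.sin(a)])
    return c-x*hw*np.clip((phi+tilt)/5,-1,1)
E
python3 - <<'E'
from h import *
np.set_printoptions(precision=2,suppress=True)
a=np.radians(30); X=np.array([np.cos(a),-np.sin(a)]); Zt=np.array([-np.sin(a),-np.cos(a)])
prev=None
for phi in [40,32,24,16,8,0,-8,-16,-24,-32,-40,-48,-56,-64,-72,-80,-86,-90]:
    p=tipfor(phi); 
    if prev is not None: print(phi,round(1.571+np.radians(phi),2),p,"dx,dz cm",(p-prev)@X/10,(p-prev)@Zt/10)
    else: print(phi,p)
    prev=p
q=tipfor(32); go(q[0],582.5,q[1],30)
E
```

```text
40 [130.93 164.39]
32 2.13 [137.62 156.84] dx,dz cm 0.9573717396624886 0.3193482074521101
24 1.99 [143.2  148.43] dx,dz cm 0.9036099833861775 0.4494807264300477
16 1.85 [147.55 139.32] dx,dz cm 0.8322604866243806 0.5708646143447663
8 1.71 [150.6 129.7] dx,dz cm 0.7447119861727118 0.6811372718901411
0 1.57 [152.27 119.75] dx,dz cm 0.6426685140075221 0.778152367220337
-8 1.43 [152.55 109.66] dx,dz cm 0.5281162302417729 0.8600216118577892
-16 1.29 [151.41  99.63] dx,dz cm 0.4032847647776774 0.9251515140805125
-24 1.15 [148.9   89.86] dx,dz cm 0.2706038200968025 0.9722743944259093
-32 1.01 [156.56  73.88] dx,dz cm 1.4626558798650287 1.0004730596295368
-40 0.87 [156.38  62.33] dx,dz cm 0.562125943825508 1.0091986547487133
-48 0.73 [150.11  54.43] dx,dz cm -0.14825073266718092 0.998281345999661
-56 0.59 [142.79  47.47] dx,dz cm -0.28574187728121114 0.9679336263789269
-64 0.45 [134.58  41.61] dx,dz cm -0.41767138128053355 0.9187461797289076
-72 0.31 [125.63  36.94] dx,dz cm -0.5414713869373845 0.8516763837487538
-80 0.17 [116.12  33.56] dx,dz cm -0.6547322679620706 0.7680296757264609
-86 0.07 [108.73  31.91] dx,dz cm -0.5577866941484637 0.5120668262907138
-90 0.0 [103.73  31.25] dx,dz cm -0.40029742312879735 0.30774741728118066
shift cm [ 1.13 -0.    4.76] turn deg [-0.   0.1  0.2]
```

Emit:
arm_command:
  increments:
    - [-1,0.4,0,2,0,0,0]
    - [-1,0.4,0,1.4,0,0,0]
    - [-1,0.3,0,1.4,0,0,0]
    - [-1,0.45,0,0.22,0,0,0]
    - [-1,0.45,0,0.23,0,0,0]
    - [-1,0.42,0,0.28,0,0,0]
    - [-1,0.42,0,0.29,0,0,0]
    - [-1,0.37,0,0.34,0,0,0]
    - [-1,0.37,0,0.34,0,0,0]
    - [-1,0,0,0,0,0,0]

```text
time_s: 12.3
eef_pos: [625.3, 82.0, 288.6]
ee_rot: [0.158, 0.766, 0.589, -0.206]
contact_force: [-1.7, -2.8, 3.9]
width: 0.5
grip_force: 1.8
```

```bash
python3 - <<'E'
from h import *
stt(); q=tipfor(8); go(q[0],582.5,q[1],30)
E
```

```text
t 12.3 tip s,t,z [148.4 583.4 131.1] err to vertical [ -0.  -30.1   0. ] F n,y,z [-3.18 -0.91  3.88] j [ 0.05  0.58 -0.51  1.47  0.67  1.55 -0.85] w 0.5
shift cm [ 0.24 -0.09  0.01] turn deg [ 0.   0.1 -0. ]
```

Emit:
arm_command:
  increments:
    - [-1,0.6,-0.08,0.39,0,0,0]
    - [-1,0.42,0,0.39,0,0,0]
    - [-1,0.36,0,0.43,0,0,0]
    - [-1,0.36,0,0.43,0,0,0]
    - [-1,0.3,0,0.46,0,0,0]
    - [-1,0.3,0,0.46,0,0,0]
    - [-1,0.24,0,0.48,0,0,0]
    - [-1,0.24,0,0.48,0,0,0]
    - [-1,0,0,0,0,0,0]
    - [-1,0,0,0,0,0,0]

```text
time_s: 13.3
eef_pos: [626.6, 88.7, 244.5]
ee_rot: [0.158, 0.766, 0.589, -0.205]
contact_force: [-0.1, -3.1, 4.4]
width: 0.3
grip_force: 2.2
```

```bash
python3 - <<'E'
from h import *
stt(); q=tipfor(-24.9); print(tipfor(-24),tipfor(-40)); 
p,d=save("scene","scene5")
cv2.imwrite("pics/z5.png",cv2.resize(p[150:240,260:350],(600,600),interpolation=cv2.INTER_CUBIC)[:,:,::-1])
E
```

```text
t 13.3 tip s,t,z [155.4 583.2  86.9] err to vertical [ -0.1 -30.    0. ] F n,y,z [-3.02  0.71  4.35] j [ 0.04  0.63 -0.5   1.49  0.69  1.5  -0.9 ] w 0.3
[148.89518812  89.8597799 ] [156.38195451  62.3316032 ]
```

View pics/z5.png

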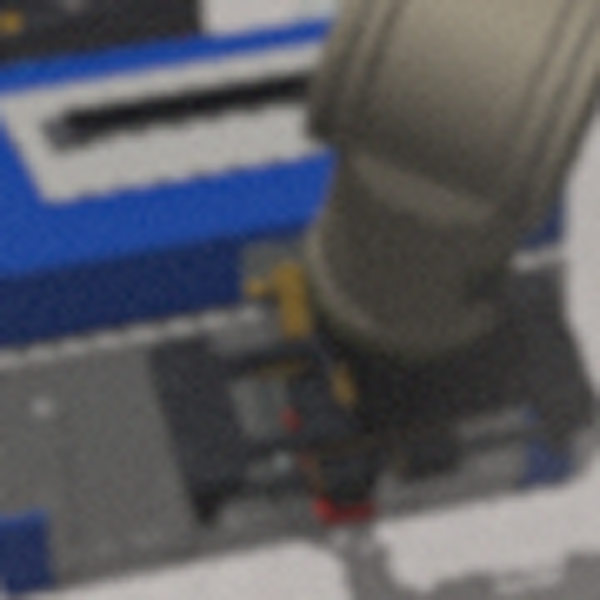

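The nose bar has dropped to the keeper at about (265,285) in the crop, and the lever is just below level. I keep pressing.

Emit:
arm_command:
  increments:
    - [-1,0.33,0,0.52,0,0,0]
    - [-1,0.33,0,0.52,0,0,0]
    - [-1,0.33,0,0.52,0,0,0]
    - [-1,0.33,0,0.52,0,0,0]
    - [-1,0,0,0,0,0,0]
    - [-1,0,0,0,0,0,0]
    - [-1,-0.07,0,0.5,0,0,0]
    - [-1,-0.07,0,0.5,0,0,0]
    - [-1,0,0,0,0,0,0]
    - [-1,0,0,0,0,0,0]

```text
time_s: 14.35
eef_pos: [625.1, 84.9, 211.5]
ee_rot: [0.158, 0.765, 0.59, -0.204]
contact_force: [2.6, 2.4, 3.7]
width: -0.1
grip_force: 2.4
```

```bash
python3 - <<'E'
from h import *
stt(); print(tipfor(-48))
p,d=save("scene","scene6")
cv2.imwrite("pics/z6.png",cv2.resize(p[150:240,260:350],(600,600),interpolation=cv2.INTER_CUBIC)[:,:,::-1])
E
```

```text
t 14.35 tip s,t,z [151.7 582.8  53.7] err to vertical [ -0.1 -29.9  -0.1] F n,y,z [2.97 1.87 3.68] j [ 0.04  0.66 -0.5   1.52  0.7   1.45 -0.92] w -0.1
[150.10665877  54.42748681]
```

View pics/z6.png

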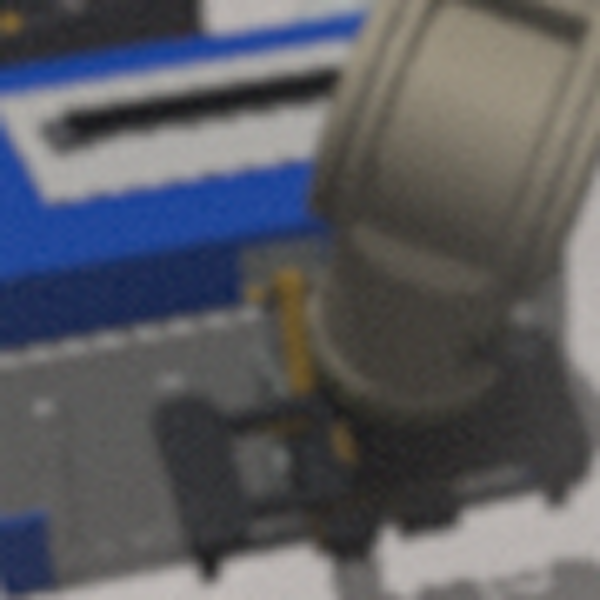

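The nose is held in the keeper: the bar's end shows at about (255,293) in the crop and the lip hides the rest. I keep swinging the lever down.

Emit:
arm_command:
  increments:
    - [-1,-0.15,0,0.48,0,0,0]
    - [-1,-0.15,0,0.48,0,0,0]
    - [-1,0,0,0,0,0,0]
    - [-1,-0.21,0,0.46,0,0,0]
    - [-1,-0.21,0,0.46,0,0,0]
    - [-1,0,0,0,0,0,0]
    - [-1,-0.27,0,0.43,0,0,0]
    - [-1,-0.27,0,0.43,0,0,0]
    - [-1,0,0,0,0,0,0]
    - [-1,0,0,0,0,0,0]

```text
time_s: 15.4
eef_pos: [618.8, 61.5, 193.6]
ee_rot: [0.157, 0.765, 0.59, -0.204]
contact_force: [3.4, 3.4, 0.4]
width: 0.2
grip_force: 2.5
```

```bash
python3 - <<'E'
from h import *
stt(); q=tipfor(-86); print(tipfor(-72),q); go(q[0],582.5,q[1],30)
E
```

```text
t 15.4 tip s,t,z [127.7 582.6  35.7] err to vertical [ -0.1 -29.8  -0.1] F n,y,z [4.13 2.37 0.44] j [ 0.07  0.66 -0.49  1.56  0.72  1.4  -0.92] w 0.2
[125.63386055  36.93704979] [108.7326558  31.9136837]
shift cm [-1.4   0.02  1.27] turn deg [ 0.1 -0.2  0.1]
```

Emit:
arm_command:
  increments:
    - [-1,-0.3,0,0.38,0,0,0]
    - [-1,-0.32,0,0.35,0,0,0]
    - [-1,-0.34,0,0.27,0,0,0]
    - [-1,-0.34,0,0.2,0,0,0]
    - [-1,-0.17,0,0.1,0,0,0]
    - [-1,-0.09,0,0.05,0,0,0]
    - [-1,0,0,0,0,0,0]
    - [-1,0,0,0,0,0,0]
    - [-1,0,0,0,0,0,0]
    - [-1,0,0,0,0,0,0]

```text
time_s: 16.4
eef_pos: [613.2, 42.3, 189.0]
ee_rot: [0.157, 0.765, 0.59, -0.204]
contact_force: [2.7, 5.1, -3.2]
width: 0.4
grip_force: 2.6
```

```bash
python3 - <<'E'
from h import *
stt(); print(tipfor(-90))
E
```

```text
t 16.4 tip s,t,z [107.6 581.9  31. ] err to vertical [  0.  -29.8  -0.1] F n,y,z [ 5.58  1.32 -3.2 ] j [ 0.09  0.65 -0.48  1.59  0.72  1.37 -0.9 ] w 0.4
[103.72724134  31.25      ]
```

Emit:
arm_command:
  increments:
    - [-1,-0.09,0,0.05,0,0,0]
    - [-1,0,0,0,0,0,0]
    - [-1,-0.09,0,0.05,0,0,0]
    - [-1,0,0,0,0,0,0]
    - [-1,0,0,0,0,0,0]
    - [-1,0,0,0,0,0,0]
    - [-1,0,0,0,0,0,0]
    - [-1,0,0,0,0,0,0]
    - [-1,0,0,0,0,0,0]
    - [-1,0,0,0,0,0,0]

```text
time_s: 17.4
eef_pos: [612.7, 40.3, 188.9]
ee_rot: [0.157, 0.765, 0.59, -0.204]
contact_force: [3.0, 4.5, -4.8]
width: 0.2
grip_force: 2.7
```

```bash
python3 -c "
from h import *
stt()"
```

```text
t 17.4 tip s,t,z [105.7 581.9  31. ] err to vertical [  0.  -29.8  -0.2] F n,y,z [ 5.1   1.7  -4.78] j [ 0.1   0.65 -0.48  1.59  0.72  1.37 -0.9 ] w 0.2
```

Emit:
arm_command:
  increments:
    - [-1,-0.09,0,0.05,0,0,0]
    - [-1,0,0,0,0,0,0]
    - [-1,-0.09,0,0.05,0,0,0]
    - [-1,0,0,0,0,0,0]
    - [-1,0,0,0,0,0,0]
    - [-1,0,0,0,0,0,0]
    - [-1,0,0,0,0,0,0]
    - [-1,0,0,0,0,0,0]
    - [-1,0,0,0,0,0,0]
    - [-1,0,0,0,0,0,0]

```text
time_s: 18.4
eef_pos: [612.2, 39.4, 189.0]
ee_rot: [0.156, 0.765, 0.591, -0.203]
contact_force: [2.8, 7.6, -3.8]
width: 0.3
grip_force: 4.4
```

```bash
python3 -c "
from h import *
stt()"
```

```text
t 18.4 tip s,t,z [104.9 581.8  30.9] err to vertical [ -0.  -29.7  -0.2] F n,y,z [ 8.1   0.79 -3.81] j [ 0.1   0.65 -0.48  1.6   0.72  1.37 -0.9 ] w 0.3
```

Emit:
arm_command:
  increments:
    - [-1,-0.09,0,0.05,0,0,0]
    - [-1,0,0,0,0,0,0]
    - [-1,-0.09,0,0.05,0,0,0]
    - [-1,0,0,0,0,0,0]
    - [-1,0,0,0,0,0,0]
    - [-1,0,0,0,0,0,0]
    - [-1,0,0,0,0,0,0]
    - [-1,0,0,0,0,0,0]
    - [-1,0,0,0,0,0,0]
    - [-1,0,0,0,0,0,0]

```text
time_s: 19.4
eef_pos: [611.8, 38.4, 189.1]
ee_rot: [0.156, 0.765, 0.591, -0.202]
contact_force: [5.0, 10.8, -5.1]
width: 0.7
grip_force: 6.1
```

```bash
python3 -c "
from h import *
stt()"
```

```text
t 19.4 tip s,t,z [104.2 581.8  30.8] err to vertical [ -0.  -29.6  -0.3] F n,y,z [11.69  2.09 -5.1 ] j [ 0.1   0.65 -0.48  1.6   0.72  1.36 -0.89] w 0.7
```

Emit:
arm_command:
  increments:
    - [-1,-0.09,0,0.05,0,0,0]
    - [-1,0,0,0,0,0,0]
    - [-1,-0.09,0,0.05,0,0,0]
    - [-1,0,0,0,0,0,0]
    - [-1,0,0,0,0,0,0]
    - [-1,0,0,0,0,0,0]
    - [-1,0,0,0,0,0,0]
    - [-1,0,0,0,0,0,0]
    - [-1,0,0,0,0,0,0]
    - [-1,0,0,0,0,0,0]

```text
time_s: 20.4
eef_pos: [611.3, 36.8, 189.0]
ee_rot: [0.156, 0.765, 0.592, -0.202]
contact_force: [5.4, 12.1, -6.2]
width: 0.4
grip_force: 6.7
```

```bash
python3 -c "
from h import *
stt()"
```

```text
t 20.4 tip s,t,z [102.6 581.8  30.6] err to vertical [ -0.  -29.5  -0.3] F n,y,z [13.13  2.13 -6.21] j [ 0.1   0.65 -0.48  1.6   0.72  1.36 -0.89] w 0.4
```

Emit:
arm_command:
  increments:
    - [-1,-0.09,0,0.05,0,0,0]
    - [-1,0,0,0,0,0,0]
    - [-1,-0.09,0,0.05,0,0,0]
    - [-1,0,0,0,0,0,0]
    - [-1,0,0,0,0,0,0]
    - [-1,0,0,0,0,0,0]
    - [-1,0,0,0,0,0,0]
    - [-1,0,0,0,0,0,0]
    - [-1,0,0,0,0,0,0]
    - [-1,0,0,0,0,0,0]

```text
time_s: 21.4
eef_pos: [610.9, 35.4, 189.0]
ee_rot: [0.155, 0.765, 0.592, -0.201]
contact_force: [6.7, 14.8, -5.8]
width: 0.2
grip_force: 7.8
```

```bash
python3 -c "
from h import *
stt()"
```

```text
t 21.4 tip s,t,z [101.4 581.8  30.6] err to vertical [ -0.1 -29.5  -0.3] F n,y,z [16.04  2.65 -5.81] j [ 0.11  0.64 -0.48  1.6   0.72  1.36 -0.89] w 0.2
```

Emit:
arm_command:
  increments:
    - [-1,-0.07,0,0.04,0,0,0]
    - [-1,0,0,0,0,0,0]
    - [-1,-0.06,0,0.03,0,0,0]
    - [-1,0,0,0,0,0,0]
    - [-1,0,0,0,0,0,0]
    - [-1,0,0,0,0,0,0]
    - [-1,0,0,0,0,0,0]
    - [-1,0,0,0,0,0,0]
    - [-1,0,0,0,0,0,0]
    - [-1,0,0,0,0,0,0]

```text
time_s: 22.4
eef_pos: [610.6, 35.1, 189.2]
ee_rot: [0.155, 0.765, 0.593, -0.2]
contact_force: [7.3, 18.1, -7.0]
width: 0.5
grip_force: 9.5
```

```bash
python3 -c "
from h import *
stt()"
```

```text
t 22.4 tip s,t,z [101.3 581.8  30.6] err to vertical [ -0.1 -29.4  -0.4] F n,y,z [19.37  2.36 -7.03] j [ 0.11  0.64 -0.48  1.61  0.72  1.35 -0.89] w 0.5
```

Stiffness jumped (0.1 mm for 3.3 N), so this is the hard stop. One small extra press, then I back straight off.

Emit:
arm_command:
  increments:
    - [-1,-0.06,0,0.03,0,0,0]
    - [-1,0,0,0,0,0,0]
    - [-1,0,0,0,0,0,0]
    - [-1,0,0,0,0,0,0]
    - [-1,0.45,0,-0.26,0,0,0]
    - [-1,0.87,0,-0.5,0,0,0]
    - [-1,1.7,0,-1,0,0,0]
    - [-1,2.6,0,-1.5,0,0,0]
    - [-1,2.6,0,-1.5,0,0,0]
    - [-1,2.6,0,-1.5,0,0,0]

```text
time_s: 23.4
eef_pos: [642.4, 151.4, 190.0]
ee_rot: [0.158, 0.765, 0.589, -0.205]
contact_force: [0.6, -0.1, 0.4]
width: 0.5
grip_force: 0.0
```

Emit:
arm_command:
  increments:
    - [-1,2.6,0,-1.5,0,0,0]
    - [-1,2.6,0,-1.5,0,0,0]
    - [-1,0,0,-3,0,0,0]
    - [-1,0,0,-3,0,0,0]
    - [-1,0,0,0,0,0,0]
    - [-1,0,0,0,0,0,0]
    - [-1,0,0,0,0,0,0]
    - [-1,0,0,0,0,0,0]
    - [-1,0,0,0,0,0,0]
    - [-1,0,0,0,0,0,0]

```text
time_s: 24.4
eef_pos: [665.2, 236.0, 241.7]
ee_rot: [0.158, 0.766, 0.589, -0.206]
contact_force: [0.5, 0.2, -0.4]
width: 0.9
grip_force: 0.0
```

```bash
python3 - <<'E'
from h import *
stt()
p0=save("top","top7")[0]; p=save("scene","scene7")[0]
for k in("scene7","top7"):
    K=np.load("pics/"+k+".npz");P=K["P"]; s=P@N;t=P@YC;hsv=cv2.cvtColor(K["p"],cv2.COLOR_RGB2HSV)
    for lo in range(20,110,10):
        g=(abs(t-582)<10)&(P[...,2]>lo)&(P[...,2]<lo+10)&(s>60)&(s<140)
        if g.sum(): print(k,lo,g.sum(),np.percentile(s[g],[20,50,90]).round(1))
    m=(hsv[...,0]>100)&(hsv[...,0]<130)&(hsv[...,1]>120)&(abs(t-583)<140)&(P[...,2]>175)&(s>-130)&(s<65)
    print("lid slope",np.polyfit(s[m],P[...,2][m],1))
A=cv2.resize(p[150:240,260:350],(400,400),interpolation=cv2.INTER_CUBIC);B=cv2.resize(p0[150:240,280:370],(400,400),interpolation=cv2.INTER_CUBIC)
cv2.imwrite("pics/z7.png",np.hstack([A,B])[:,:,::-1])
E
```

```text
t 24.4 tip s,t,z [307.6 582.4  84.1] err to vertical [  0. -30.  -0.] F n,y,z [ 0.32  0.45 -0.41] j [-0.19  0.81 -0.51  1.21  0.68  1.66 -1.  ] w 0.9
scene7 20 11 [91.7 97.3 99.5]
scene7 30 13 [90.5 93.5 97.6]
scene7 40 17 [91.2 93.  98.4]
scene7 50 16 [90.1 92.1 95.5]
scene7 60 18 [91.4 94.9 97. ]
scene7 70 19 [73.9 92.7 96.1]
scene7 80 19 [88.2 91.7 96.6]
scene7 90 16 [84.1 86.7 90.4]
scene7 100 17 [79.3 85.5 89. ]
lid slope [5.25922513e-03 1.85332628e+02]
top7 20 2 [97.1 97.2 97.3]
top7 50 3 [80.8 81.4 84.1]
top7 60 1 [91.3 91.3 91.3]
top7 80 2 [91.6 92.5 93.6]
top7 90 8 [86.1 88.2 92.1]
top7 100 1 [91.7 91.7 91.7]
lid slope [5.39301906e-03 1.86181799e+02]
```

View pics/z7.png

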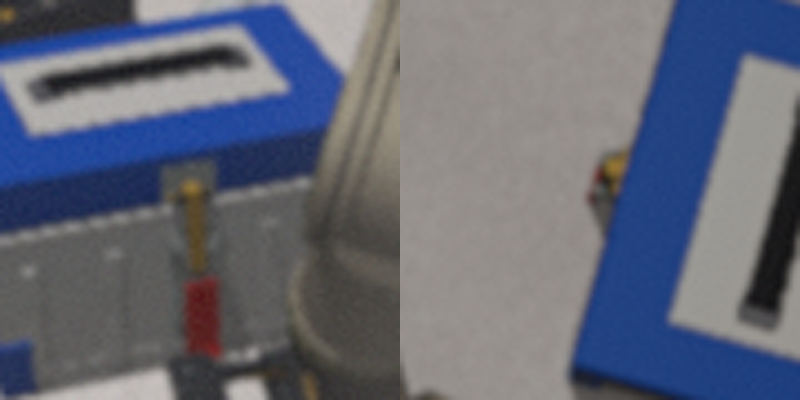

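The lever hangs straight down at (203,315) in the left crop, the claw is hooked at (190,190), and the lid slope is 0.005, so it is drawn down. One quick check that the lever has not sprung back.

```bash
python3 - <<'E'
from h import *
S=[];Zs=[];F=[];G=[]
for i in range(12):
    p,d=snapshot("scene"); P=cloud("scene",d); s=P@N;t=P@YC;hsv=cv2.cvtColor(p,cv2.COLOR_RGB2HSV)
    m=(((hsv[...,0]<8)|(hsv[...,0]>172))&(hsv[...,1]>110)).astype(np.uint8); m=cv2.erode(m,np.ones((3,3)))>0
    m&=(s>75)&(s<115)&(P[...,2]>20)&(P[...,2]<90)
    S+=list(s[m]);Zs+=list(P[...,2][m])
    f=(abs(t-582)>40)&(abs(t-582)<90)&(P[...,2]>30)&(P[...,2]<90)&(abs(s-72)<8); F+=list(s[f]);G+=list(P[...,2][f])
print(len(S)/12,np.polyfit(Zs,S,1,cov=True)[0],np.polyfit(Zs,S,1,cov=True)[1][0,0]**.5,"face",np.polyfit(G,F,1))
E
```

```text
65.0 [1.94385833e-02 9.27390954e+01] 0.0058024169994906815 face [7.97509395e-04 7.16648346e+01]
```

```bash
python3 -c "
from bench import finish_job
print(finish_job())"
```

```text
the job is handed in; nothing more can be done
None
```

The job is handed in with no verdict returned: by camera and feel the lid is drawn down (about 0.005 rad), the claw is hooked in the keeper, the lever is pressed home against its stop at about 21 N in the last reading, before a final 0.7 mm press whose force I did not read, and the arm is clear.

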